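Fetch the tall blank from behind the containers at the laser bench

TASK

The round can and the square bottle stand in the way of the tall plywood panel, which leans in the rack together with two shorter panels. Set both containers upright in the side tray, then draw the tall panel out without toppling the shorter ones and stand it upright, bottom edge down, in the slot of the wooden stand. When it is in, put the can and the bottle back, each where it stood at first, upright.

Things in the scene. Friction and masses are not known exactly. Their poses are not given: they have to be found in the camera images.
- tall_panel: The tallest of three plywood panels leaning in the rack: 9 mm thick (its x), 100 wide (its y), 140 high (its z), loose, about 60 to 110 g. Origin at the centre of its bottom edge face, z up along the panel. It leans 18 degrees, its top towards the robot side of the rack (the rack's -x), and stands at the back, middle or front of the three; its top 50 mm stick out above both shorter panels, free to grip across the thickness once the containers are gone.
- wide_panel: Shorter plywood panel in the same stack: 9 thick (x), 130 wide (y), 88 high (z); loose, same origin and axes, same lean. To stay leaning in the rack; it may sink back by a panel's thickness.
- small_panel: Smallest plywood panel in the same stack: 9 thick (x), 90 wide (y), 78 high (z); loose, same origin and axes, same lean. To stay leaning in the rack; it may sink back by a panel's thickness.
- can: Round bare aluminium can standing upright, loose: body diameter 52, straight up to 178 mm, then a dome and white nozzle (diameter 24) up to 202; about 0.25 to 0.4 kg. Origin at the centre of its underside, z up. It stands close behind the rack's back rest, on the robot's side, beside the bottle (about 105 mm between their centres along the rack's y), either one on the left.
- square_bottle: Square grey plastic bottle standing upright, loose: body 48 x 48 (sides along its x and y), straight up to 178 mm, round black cap (diameter 28) up to 200; about 0.27 to 0.45 kg. Origin at the centre of its underside, z up. Stands beside the can.
- rack: Fixed dark steel leaning rack, 150 long (its y). Origin on the table below the foot of its back rest. Base plate 6 mm thick from x -11 to +55; back rest 6 mm thick and 60 mm long leaning 18 degrees towards its -x, which is the side nearer the robot; toe lip 18 mm high at x +49 to +55. The panels' feet stand on the base plate between back rest and lip, long edges along y.
- tray: Fixed flat steel tray, the side area: outside 230 (its x) x 140 (its y), rim 14 mm high, wall and floor 5 mm thick. Origin at the centre of its underside on the table. Left or right of the rack.
- stand: Fixed dark wooden stand with one slot open at the top, on the other side of the rack from the tray: outside 42 (its x) x 140 (its y) x 58 high, feet to 90 mm in x. Slot 26 wide (x), 124 long (y), 50 deep. Origin at the centre of its underside on the table.
- slot_floor (a point): Centre of the slot's floor, 8 mm above the stand's origin; axes as the stand's: x across the slot, y along it, z up.
There are look-alikes about, which are no part of the job. Leave any yellow look-alike of the rack alone.

How it is judged:
By the outcome, as a careful person would: the job done as asked, in the order asked, and still so for the second after the job is handed in, with the robot touching nothing.
It also fails if it takes over 109 s, if anything falls off the work surface, if the arm or the gripper's body presses on something with over 40 N, if the wrist force passes 120 N, or if a joint passes its speed limit or range.

ROBOT

A 6-joint arm with a two-finger parallel gripper is mounted at the origin on the work surface. World frame = base frame: x ahead of the robot, y to its left, z up, the work surface at z = 0. Lengths are in m, angles in rad, forces in N, time in s.
With the tool pointing down it reaches from about 0.35 to 0.975 m from the base axis. Payload 7.1 kg.
Tool frame: the origin (TCP) lies between the finger pads; the fingertips stand 8 mm ahead of it and the grasp point (between the pads) lies 11 mm behind it; z points along the fingers, y is the line along which they close (so a half turn about z gives the same grasp; the last joint's range is limited). The gripper opens to 88 mm and grips with 3 to 60 N. Pads are 20 mm wide; open, the fingers measure 115 mm over their backs; the gripper's body (75 mm by 178 mm) begins 61 mm behind the grasp point.
Start: joints at [-1.224, 0.423, 1.63, -0, 1.089, -0.019], TCP at [0.224, -0.584, 0.231] pointing down, gripper open.
Joint ranges: [-3, 3], [-0.9, 2.11], [0.09, 2.58], [-1.31, 4.45], [0.11, 2.69], [-2.54, 2.54]. Speed limits (rad/s): [2.39, 2.39, 3.01, 3.14, 3.14, 3.14].

INTERFACE

Orientations are given as a unit quaternion [w, x, y, z].
In Python, from bench import env, imaging, sign_off gives the robot as it stands.
- The arm moves only by the tool play_rows, never from a script. Its arguments are lists of equal length, an entry for each row: "xyz": the shift along the tool's x, y, z in mm, a list of three; "twist": the turn, a rotation vector about the tool's x, y, z in degrees, a list of three; "grip": the finger opening in mm, from 0 to 87.8. In form: {"xyz": [[dx, dy, dz], ...], "twist": [[rx, ry, rz], ...], "grip": [grip, ...]}. A call has exactly 5 rows; each row shifts and turns the commanded pose from where the row before left it, along the tool's axes as they then stand; what a row does not reach is not made up. A row lasts 1/8 s, in which the tool goes at most 62.5 mm and 10.7 degrees, less where a joint would pass 70% of its speed; a pose out of reach is approached as far as the arm can. A call is refused whole if a number of a shift passes 62.5 or a number of a turn 10.7, either way. A call with a gripper value outside its range is refused whole. The fingers move at their own pace and stop on an object; "force" is the grip in N (left out, the last holds). Time passes only in rows, so rows that do not move let the fingers close, or fill a call up. It gives the time, the measured TCP pose, the force, the opening and the grip force at its end, in the units of the state.
- env.read_state(): the state, without advancing time (a new reading comes with each control period).
- imaging.capture(name): name is "scene" or "top" or "wrist"; returns (picture, depth): 420x560x3 uint8, blue, green, red; 420x560 float32, m along the optical axis (not along the pixel's ray), 0 where there is no reading.
- imaging.camera_info(name): a dict with "mtx" (3x3 intrinsics, pixels), "k1" (the pictures are not rectified: a ray, as slopes to the right and down, at radius r is drawn at 1 + k1 r^2 times it, then the intrinsics apply), "pose" (4x4, takes a point from camera to world coordinates). Camera axes: x right, y down, z forward; pixel columns grow to the right and rows downward; lengths in m; the calibration is good to about 2 mm. A picture is of the moment at which its call begins: read the wrist's pose just before it. camera_info takes no time and is no camera call; for the wrist camera it gives the pose at the moment of the call.
- sign_off(): hands the job in; it is judged then, once.
The state is a dict: "t": time; "joint_positions": joint angles; "joint_vel": joint speeds; "effort": joint torques, N m; "eef_pos": TCP position; "orientation": TCP orientation; "ft_force": force on the tool from outside, world axes, zero at the start; "moment": the same for the moment, N m; "opening": finger opening in m; "finger_force": force on a finger pad.
Only numpy, scipy, OpenCV 4.12 (cv2) and the standard library are available. Lean on these libraries where they do the work, as an engineer would, in place of code of your own. Each camera call takes 0.05 s, during which the arm holds its last target. There are 200 camera calls.

## Working session

There is one attempt and no reset: what is moved stays moved. The work goes in short steps, Python scripts to look and compute and a tool call to move; the robot and the scene stay as the last step left them, time stands still between calls to the robot, and variables do not carry over. Pictures are saved under pics/ and viewed, at most 14 in all, crops included, and the job is handed in when it is done.

Besides the shell and the picture viewer there is one more tool, called in YAML: its name, and indented under it one key for each argument. play_rows: Moves the arm, as the interface text tells. Its arguments: {"type":"object","properties":{"xyz":{"type":"array"},"twist":{"type":"array"},"grip":{"type":"array"},"force":{"type":"number"}},"required":["xyz","twist","grip"]}

```bash
ls; mkdir -p pics; cat > h.py <<'E'
import numpy as np, cv2
from bench import env, imaging
def cap(n):
    info=imaging.camera_info(n); p,d=imaging.capture(n); return p,d,info
def world(d,info):
    h,w=d.shape; K=np.array(info["mtx"],float); k=info["k1"]
    u,v=np.meshgrid(np.arange(w),np.arange(h))
    x=(u-K[0,2])/K[0,0]; y=(v-K[1,2])/K[1,1]; xd,yd=x.copy(),y.copy()
    for _ in range(20):
        s=1+k*(x*x+y*y); x=xd/s; y=yd/s
    P=np.stack([x*d,y*d,d],-1); T=np.array(info["pose"])
    W=P@T[:3,:3].T+T[:3,3]; W[d<=0]=np.nan; return W
E
python3 - <<'E'
from h import *
for n in("scene","top"):
    p,d,i=cap(n); cv2.imwrite(f"pics/{n}0.png",p); np.save(f"{n}0.npy",world(d,i)); print(n,i["k1"],np.round(i["pose"],2).tolist())
print(env.read_state())
E
```

```text
pics
scene -0.19786727701454246 [[0.77, 0.5, -0.41, 0.94], [0.64, -0.59, 0.48, -0.48], [-0.0, -0.63, -0.77, 0.92], [0.0, 0.0, 0.0, 1.0]]
top 0.0016998938918367241 [[0.0, -0.99, 0.11, 0.4], [-1.0, -0.0, -0.0, 0.09], [0.0, -0.11, -0.99, 0.87], [0.0, 0.0, 0.0, 1.0]]
{'t': 0.1, 'joint_positions': array([-1.22404579e+00,  4.23771920e-01,  1.63060077e+00,  1.21302354e-05,
        1.08861441e+00, -1.89794652e-02]), 'joint_vel': array([-0.00077481, -0.00246423, -0.00173245,  0.0005171 , -0.00086377,
       -0.00058535]), 'effort': array([-3.96917849e-04, -5.45615530e+01, -2.74325556e+01,  6.45157951e-02,
        1.88282691e-02, -1.53346059e-05]), 'eef_pos': array([ 0.22339098, -0.58318588,  0.22997978]), 'orientation': array([-6.88761301e-04,  9.83327009e-01,  1.81844733e-01, -1.08454971e-04]), 'ft_force': array([-0.0930979 , -0.61060831, -0.81196519]), 'moment': array([ 0.0087347 , -0.01039856,  0.01727242]), 'finger_force': 0.0, 'opening': 0.0880048479387446}
```

View pics/scene0.png

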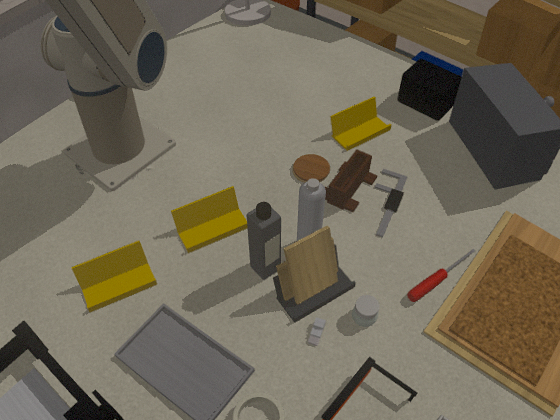

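View pics/top0.png

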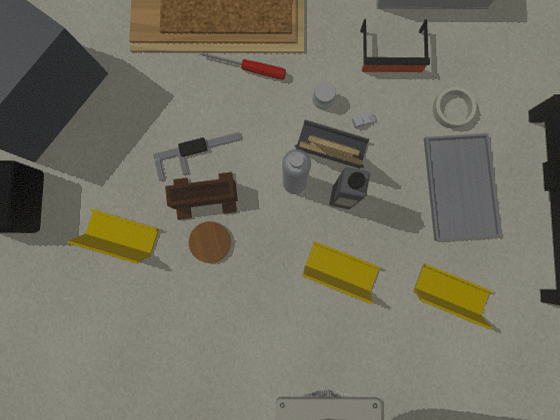

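The scene shows the steel rack with the panels at (312,285), can at (311,205), bottle at (264,240), stand at (350,180) and tray at (185,360). From above they are at (333,145), (295,172), (350,188), (202,193) and (462,187).

Could be mistaken, in top-view pixels: yellow racks (340,270), (452,292), (118,237), white cup (325,95), ring (455,108) and wooden disc (210,242). Chosen: the dark rack and the tall containers beside it.

```bash
python3 - <<'E'
from h import *
T=np.load("top0.npy");S=np.load("scene0.npy")
def box(W,u0,u1,v0,v1): return W[v0:v1,u0:u1].reshape(-1,3)
def rect(n,P):
    r=cv2.minAreaRect((P[:,:2]*1000).astype(np.float32)); print(n,len(P),np.round(r[0],1),np.round(r[1],1),round(r[2],1),"z",np.round(np.percentile(P[:,2],[5,50,95]),4))
def zs(P,a,b): return P[(P[:,2]>a)&(P[:,2]<b)]
rect("tray rim",zs(box(T,415,505,125,250),.008,.03))
rect("stand top",zs(box(T,160,245,165,225),.05,.066))
rect("stand all",zs(box(T,160,245,165,225),.012,.066))
rect("can top",zs(box(T,275,315,145,200),.19,.21))
rect("can sh",zs(box(T,275,315,145,200),.17,.188))
rect("bot cap",zs(box(T,325,375,160,215),.192,.21))
rect("bot sh",zs(box(T,325,375,160,215),.17,.185))
rect("table",box(T,380,410,200,240))
P=box(T,290,375,115,170);
rect("panel top T",P[(P[:,2]>.115)&(P[:,2]<.15)&(P[:,0]>.4)])
rect("rack lip",zs(box(T,290,375,115,170),.012,.03))
# scene side views
P=S.reshape(-1,3);P=P[~np.isnan(P[:,0])]
np.save("s.npy",P)
m=(abs(P[:,0]-.55)<.2)&(abs(P[:,1]-.05)<.2)&(P[:,2]>.1)
for a in np.arange(.1,.21,.01):
  q=P[m&(abs(P[:,2]-a)<.005)]
  print(round(a,2),len(q),np.round(q.min(0)[:2],3),np.round(q.max(0)[:2],3))
p=cv2.imread("pics/scene0.png")[150:340,220:400]; cv2.imwrite("pics/crop.png",cv2.resize(p,None,fx=3.1,fy=3.1,interpolation=2))
E
```

```text
tray rim 1211 [ 569.5 -295.6] [253.9 141.9] 3.9 z [0.0083 0.0133 0.0165]
stand top 726 [534.7 269. ] [ 42.8 140.2] 7.9 z [0.0525 0.058  0.0605]
stand all 1244 [516.2 262.7] [106.1 144.8] 18.9 z [0.0143 0.0558 0.0601]
can top 171 [566.3  70.9] [33.  26.6] 18.0 z [0.1912 0.2018 0.2036]
can sh 406 [565.6  71.6] [50.  51.1] 89.8 z [0.1765 0.1834 0.1878]
bot cap 206 [532.5 -31.9] [25.6 26.5] 45.8 z [0.1971 0.1998 0.2021]
bot sh 502 [532.5 -32.2] [48.  48.1] 78.5 z [0.1738 0.1777 0.18  ]
table 1200 [ 491.6 -140.5] [ 45.6 107. ] 47.4 z [nan nan nan]
panel top T 272 [613.4  -0.7] [99.8 17.3] 71.9 z [0.1362 0.1399 0.1421]
rack lip 364 [679.2 -20.1] [150.   99.6] 78.3 z [0.0126 0.0175 0.0208]
0.1 185 [ 0.509 -0.059] [0.644 0.075]
0.11 387 [ 0.509 -0.059] [0.642 0.084]
0.12 398 [ 0.511 -0.059] [0.638 0.082]
0.13 403 [ 0.51  -0.059] [0.635 0.082]
0.14 475 [ 0.508 -0.059] [0.632 0.083]
0.15 195 [ 0.509 -0.059] [0.594 0.082]
0.16 189 [ 0.509 -0.059] [0.595 0.082]
0.17 220 [ 0.509 -0.06 ] [0.594 0.082]
0.18 506 [ 0.508 -0.058] [0.594 0.095]
0.19 223 [ 0.527 -0.046] [0.589 0.092]
0.2 270 [ 0.52  -0.047] [0.58  0.083]
```

View pics/crop.png

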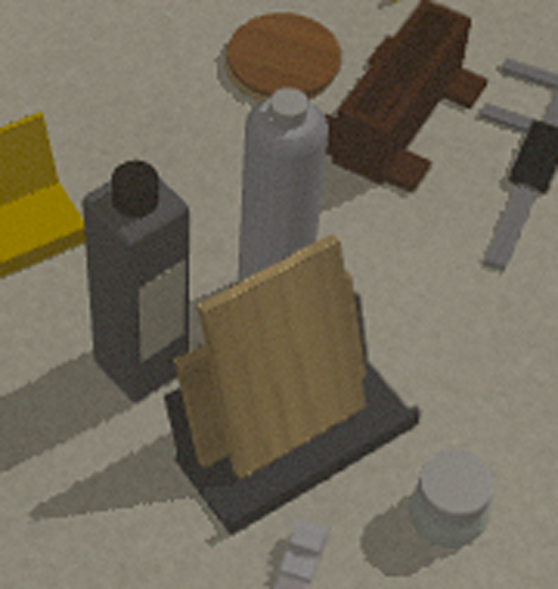

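The crop shows the rack with the tall panel in front: its face is unobstructed from (270,270) to its foot at (300,440). The wide panel shows behind it at (205,420). The can is at (285,180) and the bottle at (140,270), so the choice is confirmed.

```bash
cat >> h.py <<'E'
from scipy.spatial.transform import Rotation as Ro
def down(yaw_y,tilt=None):
    "tool z down, tool y at world angle yaw_y (deg)"
    a=np.radians(yaw_y); y=np.array([np.cos(a),np.sin(a),0]); z=np.array([0,0,-1.]); return np.stack([np.cross(y,z),y,z],1)
def plan(p,R):
    s=env.read_state(); q=s["orientation"]; C=Ro.from_quat([q[1],q[2],q[3],q[0]]).as_matrix()
    rv=np.degrees(Ro.from_matrix(C.T@R).as_rotvec())
    print("t",round(s["t"],2),"pos",np.round(s["eef_pos"]*1000,1),"f",np.round(s["ft_force"],1),"open",round(s["opening"]*1000,1),"q6",round(s["joint_positions"][5],2))
    print(" rot first",np.round(rv,1),"then shift(new axes)",np.round(R.T@(np.array(p)-s["eef_pos"]*1000),1),"| shift(old axes)",np.round(C.T@(np.array(p)-s["eef_pos"]*1000),1))
E
python3 - <<'E'
from h import *
T=np.load("top0.npy");S=np.load("scene0.npy")
def rect(n,P):
    r=cv2.minAreaRect((P[:,:2]*1000).astype(np.float32)); print(n,len(P),np.round(r[0],1),np.round(r[1],1),round(r[2],1),"z",np.round(np.percentile(P[:,2],[5,50,95]),4))
def sel(W,x0,x1,y0,y1,a,b):
    P=W.reshape(-1,3); return P[(P[:,0]>x0)&(P[:,0]<x1)&(P[:,1]>y0)&(P[:,1]<y1)&(P[:,2]>a)&(P[:,2]<b)]
for n,W in(("T",T),("S",S)):
    for a,b in((.009,.02),(.003,.008),(.003,.02)): rect(n+" tray",sel(W,.42,.70,-.39,-.2,a,b))
    rect(n+" stand",sel(W,.5,.57,.18,.36,.054,.062))
    rect(n+" slotfloor",sel(W,.505,.565,.2,.34,.004,.02))
    rect(n+" ptop",sel(W,.58,.65,-.06,.06,.136,.146))
    rect(n+" cantop",sel(W,.54,.60,.03,.11,.196,.206))
    rect(n+" canbody",sel(W,.53,.61,.03,.11,.1,.18))
    rect(n+" botcap",sel(W,.5,.57,-.07,.01,.196,.206)); rect(n+" bot",sel(W,.49,.57,-.07,.01,.1,.18))
    rect(n+" racklow",sel(W,.56,.75,-.1,.09,.014,.024))
# panel faces from scene: plane fit in front face
P=sel(S,.58,.70,-.06,.06,.03,.13)
th=np.radians(-18);c=np.array([.6134,-.0007])
xy=(P[:,:2]-c)@np.array([[np.cos(th),-np.sin(th)],[np.sin(th),np.cos(th)]])
d=xy[:,0]*np.cos(np.radians(18))+(P[:,2]-.14)*np.sin(np.radians(18))
print("normal dist hist",np.histogram(d*1000,bins=np.arange(-30,20,3)))
plan([566,71,265],down(-108))
E
```

```text
T tray 1053 [ 572.3 -295.4] [259.6 141.9] 3.9 z [0.0096 0.0138 0.0166]
T tray 5240 [ 559.9 -294.5] [277.9 186.5] 1.5 z [0.0034 0.0052 0.0073]
T tray 6463 [ 560.8 -294.5] [279.8 186.5] 1.5 z [0.0034 0.0056 0.0147]
T stand 670 [534.6 269. ] [ 42.8 140.1] 7.8 z [0.0554 0.0581 0.0605]
T slotfloor 693 [534.7 269.4] [138.1  59.7] 89.7 z [0.0057 0.0085 0.017 ]
T ptop 259 [6.104e+02 3.000e-01] [99.8 10.4] 72.4 z [0.1377 0.1399 0.1422]
T cantop 152 [565.2  71.3] [22.6 22.7] 44.4 z [0.1994 0.202  0.2038]
T canbody 281 [565.4  71.4] [50.8 51.4] 89.1 z [0.1046 0.1555 0.1796]
T botcap 199 [532.6 -32. ] [25.6 26.2] 45.8 z [0.1976 0.1998 0.2021]
T bot 723 [532.4 -32.1] [48.3 48.3] 78.7 z [0.1111 0.1765 0.1794]
T racklow 385 [687.5 -21.8] [150.  116.6] 78.3 z [0.0149 0.0179 0.0217]
S tray 1133 [ 569.2 -294.1] [257.4 142.7] 3.7 z [0.0097 0.0131 0.0159]
S tray 5945 [ 561.3 -294.4] [277.6 187.7] 0.5 z [0.0032 0.0048 0.0072]
S tray 7213 [ 561.3 -294.4] [277.6 187.7] 0.5 z [0.0033 0.0052 0.014 ]
S stand 424 [536.7 271.9] [ 44.1 146. ] 7.9 z [0.0549 0.0578 0.0605]
S slotfloor 371 [535.9 269.8] [139.6  57.
[... 163 characters left out ...]
0.2035]
S canbody 719 [571.5  65.8] [51.6 40.6] 28.5 z [0.1055 0.1441 0.1787]
S botcap 154 [534.9 -31.9] [25.3 27.7] 40.3 z [0.197  0.1991 0.2013]
S bot 1097 [534.9 -32.4] [48.9 49.9] 78.2 z [0.105  0.153  0.1785]
S racklow 616 [667.6 -26.2] [162.3 162.3] 44.4 z [0.0147 0.0178 0.0227]
normal dist hist (array([   1,    5,   12,   13,  103,  110,    3,    3,   16,   96, 1107,
        761,   15,    0,    0,    0]), array([-30, -27, -24, -21, -18, -15, -12,  -9,  -6,  -3,   0,   3,   6,
         9,  12,  15,  18]))
t 0.1 pos [ 223.4 -583.2  230. ] f [-0.1 -0.6 -0.8] open 88.0 q6 -0.02
 rot first [-0.1  0.  39. ] then shift(new axes) [ 123.7 -728.   -35. ] | shift(old axes) [ 553.9 -488.4  -34.3]
```

play_rows:
  xyz:
    - [0,0,-9]
    - [0,0,-9]
    - [0,0,-9]
    - [0,0,-8]
    - [10,-50,0]
  twist:
    - [0,0,9.8]
    - [0,0,9.8]
    - [0,0,9.8]
    - [0,0,9.6]
    - [0,0,0]
  grip: [87.8,87.8,87.8,87.8,87.8]
  force: 40

```text
t: 0.72
eef_pos: [0.248, -0.5409, 0.2659]
orientation: [0.001, 0.987, -0.159, 0.0]
ft_force: [1.2, 1.1, 0.3]
opening: 0.0878
finger_force: 0.0
```

play_rows:
  xyz:
    - [10,-61,0]
    - [10,-61,0]
    - [10,-61,0]
    - [10,-61,0]
    - [10,-61,0]
  twist:
    - [0,0,0]
    - [0,0,0]
    - [0,0,0]
    - [0,0,0]
    - [0,0,0]
  grip: [87.8,87.8,87.8,87.8,87.8]

```text
t: 1.35
eef_pos: [0.391, -0.2628, 0.2656]
orientation: [-0.0, 0.988, -0.157, -0.0]
ft_force: [0.8, -0.6, -0.6]
opening: 0.0876
finger_force: 0.0
```

play_rows:
  xyz:
    - [10,-61,0]
    - [10,-61,0]
    - [10,-61,0]
    - [10,-61,0]
    - [10,-61,0]
  twist:
    - [0,0,0]
    - [0,0,0]
    - [0,0,0]
    - [0,0,0]
    - [0,0,0]
  grip: [87.8,87.8,87.8,87.8,87.8]

```text
t: 1.98
eef_pos: [0.5331, 0.0119, 0.2656]
orientation: [0.0, 0.988, -0.157, -0.0]
ft_force: [0.2, 0.3, -0.2]
opening: 0.0879
finger_force: 0.0
```

```bash
python3 - <<'E'
from h import *
T=np.load("top0.npy")
for u,v in((425,137),(488,135),(498,238),(436,241),(462,188)): print(u,v,np.round(np.nanmedian(T[v-1:v+2,u-1:u+2].reshape(-1,3),0)*1000))
plan([566.5,71.6,265],down(-108))
E
```

```text
425 137 [ 666. -221.    6.]
488 135 [ 673. -359.   13.]
498 238 [ 443. -376.   -1.]
436 241 [ 436. -240.   -1.]
462 188 [ 553. -300.    5.]
t 1.98 pos [533.1  11.9 265.6] f [ 0.2  0.3 -0.2] open 87.9 q6 1.89
 rot first [ 0.  0. -0.] then shift(new axes) [ 13.3 -67.1   0.6] | shift(old axes) [ 13.3 -67.1   0.6]
```

play_rows:
  xyz:
    - [7,-35,0]
    - [6.3,-32,0]
    - [0,0,0]
    - [0,0,30]
    - [0,0,30]
  twist:
    - [0,0,0]
    - [0,0,0]
    - [0,0,0]
    - [0,0,0]
    - [0,0,0]
  grip: [87.8,87.8,87.8,87.8,87.8]

```text
t: 2.6
eef_pos: [0.5654, 0.0685, 0.2051]
orientation: [0.0, 0.988, -0.157, 0.0]
ft_force: [0.3, 0.2, -0.1]
opening: 0.0881
finger_force: 0.0
```

play_rows:
  xyz:
    - [0,0,30]
    - [0,0,20]
    - [0,0,11]
    - [0,0,0]
    - [0,0,0]
  twist:
    - [0,0,0]
    - [0,0,0]
    - [0,0,0]
    - [0,0,0]
    - [0,0,0]
  grip: [87.8,87.8,87.8,87.8,70]

```text
t: 3.22
eef_pos: [0.5665, 0.0692, 0.1455]
orientation: [-0.0, 0.988, -0.157, 0.001]
ft_force: [0.1, 0.8, 0.8]
opening: 0.0812
finger_force: 0.0
```

play_rows:
  xyz:
    - [0,0,0]
    - [0,0,0]
    - [0,0,0]
    - [0,0,0]
    - [0,0,0]
  twist:
    - [0,0,0]
    - [0,0,0]
    - [0,0,0]
    - [0,0,0]
    - [0,0,0]
  grip: [62,57,53,48,45]

```text
t: 3.85
eef_pos: [0.5662, 0.0696, 0.1449]
orientation: [-0.0, 0.988, -0.157, 0.0]
ft_force: [0.9, 0.8, 2.2]
opening: 0.0515
finger_force: 40.0
```

play_rows:
  xyz:
    - [0,0,-15]
    - [0,0,-45]
    - [0,0,-60]
    - [0,0,-60]
    - [0,0,-45]
  twist:
    - [0,0,0]
    - [0,0,0]
    - [0,0,0]
    - [0,0,0]
    - [0,0,0]
  grip: [45,45,45,45,45]

```text
t: 4.47
eef_pos: [0.5658, 0.0693, 0.3731]
orientation: [-0.0, 0.988, -0.157, 0.001]
ft_force: [0.2, 0.3, -2.8]
opening: 0.0515
finger_force: 40.0
```

```bash
python3 - <<'E'
from h import *
plan([608,-296,250],down(-108))
E
```

```text
t 4.47 pos [565.8  69.3 373.1] f [ 0.2  0.3 -2.8] open 51.5 q6 1.99
 rot first [-0.  -0.1 -0. ] then shift(new axes) [153.1 334.4 123.1] | shift(old axes) [153.1 334.3 123.2]
```

play_rows:
  xyz:
    - [15,35,0]
    - [23,50,0]
    - [23,50,0]
    - [23,50,0]
    - [23,50,20]
  twist:
    - [0,0,0]
    - [0,0,0]
    - [0,0,0]
    - [0,0,0]
    - [0,0,0]
  grip: [45,45,45,45,45]

```text
t: 5.1
eef_pos: [0.5953, -0.1892, 0.3517]
orientation: [0.0, 0.988, -0.157, 0.002]
ft_force: [1.1, 0.3, -3.0]
opening: 0.0518
finger_force: 40.0
```

play_rows:
  xyz:
    - [23,50,40]
    - [23,50,45]
    - [0,0,45]
    - [0,0,35]
    - [0,0,20]
  twist:
    - [0,0,0]
    - [0,0,0]
    - [0,0,0]
    - [0,0,0]
    - [0,0,0]
  grip: [45,45,45,45,45]

```text
t: 5.72
eef_pos: [0.6051, -0.2851, 0.1715]
orientation: [-0.0, 0.988, -0.157, -0.002]
ft_force: [1.1, -0.7, -2.2]
opening: 0.0516
finger_force: 40.0
```

```bash
python3 - <<'E'
from h import *
plan([608,-296,150],down(-108))
E
```

```text
t 5.72 pos [ 605.1 -285.1  171.5] f [ 1.1 -0.7 -2.2] open 51.6 q6 1.43
 rot first [-0.   0.2 -0.1] then shift(new axes) [ 6.1  9.5 21.5] | shift(old axes) [ 6.2  9.5 21.4]
```

play_rows:
  xyz:
    - [6,9,5]
    - [0,0,7]
    - [0,0,5]
    - [0,0,3]
    - [0,0,1]
  twist:
    - [0,0,0]
    - [0,0,0]
    - [0,0,0]
    - [0,0,0]
    - [0,0,0]
  grip: [45,45,45,45,45]

```text
t: 6.35
eef_pos: [0.6094, -0.2957, 0.1526]
orientation: [0.0, 0.988, -0.157, 0.0]
ft_force: [1.6, -0.2, -3.9]
opening: 0.0516
finger_force: 40.0
```

play_rows:
  xyz:
    - [0,0,0.5]
    - [0,0,0]
    - [0,0,0]
    - [0,0,0]
    - [0,0,0]
  twist:
    - [0,0,0]
    - [0,0,0]
    - [0,0,0]
    - [0,0,0]
    - [0,0,0]
  grip: [45,45,45,45,45]

```text
t: 6.98
eef_pos: [0.6093, -0.2958, 0.1519]
orientation: [0.0, 0.988, -0.157, 0.0]
ft_force: [0.4, -0.1, -3.8]
opening: 0.0517
finger_force: 40.0
```

Still hanging; lower gently until contact.

play_rows:
  xyz:
    - [0,0,0.5]
    - [0,0,0.5]
    - [0,0,0.5]
    - [0,0,0]
    - [0,0,0]
  twist:
    - [0,0,0]
    - [0,0,0]
    - [0,0,0]
    - [0,0,0]
    - [0,0,0]
  grip: [45,45,45,45,45]

```text
t: 7.6
eef_pos: [0.6094, -0.2958, 0.1504]
orientation: [0.0, 0.988, -0.157, 0.0]
ft_force: [-0.4, 0.2, -2.5]
opening: 0.0515
finger_force: 40.0
```

play_rows:
  xyz:
    - [0,0,0.5]
    - [0,0,0.5]
    - [0,0,0]
    - [0,0,0]
    - [0,0,0]
  twist:
    - [0,0,0]
    - [0,0,0]
    - [0,0,0]
    - [0,0,0]
    - [0,0,0]
  grip: [45,45,45,45,45]

```text
t: 8.22
eef_pos: [0.6096, -0.2959, 0.1499]
orientation: [0.0, 0.988, -0.157, 0.0]
ft_force: [-1.0, 0.8, 4.8]
opening: 0.0516
finger_force: 40.0
```

play_rows:
  xyz:
    - [0,0,0]
    - [0,0,0]
    - [0,0,0]
    - [0,0,-20]
    - [0,0,-40]
  twist:
    - [0,0,0]
    - [0,0,0]
    - [0,0,0]
    - [0,0,0]
    - [0,0,0]
  grip: [55,68,82,87.8,87.8]

```text
t: 8.85
eef_pos: [0.6085, -0.2954, 0.2094]
orientation: [-0.0, 0.988, -0.157, -0.001]
ft_force: [-0.3, -0.7, 0.5]
opening: 0.0874
finger_force: 0.0
```

play_rows:
  xyz:
    - [0,0,-50]
    - [0,0,-20]
    - [0,0,0]
    - [0,0,0]
    - [0,0,0]
  twist:
    - [0,0,0]
    - [0,0,-6.5]
    - [0,0,0]
    - [0,0,0]
    - [0,0,0]
  grip: [87.8,87.8,87.8,87.8,87.8]

```text
t: 9.48
eef_pos: [0.6086, -0.2955, 0.2779]
orientation: [-0.0, 0.995, -0.101, -0.001]
ft_force: [-0.2, 0.5, 0.2]
opening: 0.088
finger_force: 0.0
```

```bash
python3 - <<'E'
from h import *
plan([533.6,-32,265],down(-101.5))
p,d,i=cap("top"); W=world(d,i); P=W.reshape(-1,3)
P=P[(abs(P[:,0]-.6)<.06)&(abs(P[:,1]+.296)<.07)&(P[:,2]>.19)&(P[:,2]<.212)]; print(len(P),P.mean(0) if len(P) else 0)
E
```

```text
t 9.47 pos [ 608.6 -295.5  277.9] f [-0.2  0.5  0.2] open 88.0 q6 1.3
 rot first [-0.   0.1 -0.1] then shift(new axes) [-126.1 -243.2   12.9] | shift(old axes) [-126.5 -243.    13.4]
412 [ 0.60654955 -0.28953077  0.19843063]
```

play_rows:
  xyz:
    - [-20,-40,0]
    - [-28,-53,0]
    - [-28,-53,0]
    - [-28,-53,0]
    - [-22.5,-44,10]
  twist:
    - [0,0,0]
    - [0,0,0]
    - [0,0,0]
    - [0,0,0]
    - [0,0,0]
  grip: [87.8,87.8,87.8,87.8,87.8]

```text
t: 10.15
eef_pos: [0.5333, -0.0306, 0.2693]
orientation: [-0.0, 0.995, -0.101, 0.0]
ft_force: [1.2, 1.1, -0.0]
opening: 0.0878
finger_force: 0.0
```

play_rows:
  xyz:
    - [0,0,0]
    - [0,0,0]
    - [0,0,0]
    - [0,0,15]
    - [0,0,20]
  twist:
    - [0,0,0]
    - [0,0,0]
    - [0,0,0]
    - [0,0,0]
    - [0,0,0]
  grip: [87.8,87.8,87.8,87.8,87.8]

```text
t: 10.78
eef_pos: [0.5343, -0.0333, 0.2335]
orientation: [-0.0, 0.995, -0.101, 0.0]
ft_force: [0.6, 0.6, 0.4]
opening: 0.0878
finger_force: 0.0
```

```bash
python3 - <<'E'
from h import *
plan([533.6,-32,144],down(-101.5))
E
```

```text
t 10.78 pos [534.3 -33.3 233.5] f [0.6 0.6 0.4] open 87.8 q6 1.69
 rot first [-0.  -0.  -0.1] then shift(new axes) [-0.9 -1.1 89.5] | shift(old axes) [-1.  -1.1 89.5]
```

play_rows:
  xyz:
    - [-1,-1,25]
    - [0,0,30]
    - [0,0,20]
    - [0,0,13]
    - [0,0,1]
  twist:
    - [0,0,0]
    - [0,0,0]
    - [0,0,0]
    - [0,0,0]
    - [0,0,0]
  grip: [87.8,87.8,87.8,87.8,80]

```text
t: 11.4
eef_pos: [0.5326, -0.0316, 0.1442]
orientation: [0.0, 0.995, -0.101, -0.001]
ft_force: [0.8, 0.1, 0.7]
opening: 0.0817
finger_force: 0.0
```

play_rows:
  xyz:
    - [0,0,0]
    - [0,0,0]
    - [0,0,0]
    - [0,0,0]
    - [0,0,0]
  twist:
    - [0,0,0]
    - [0,0,0]
    - [0,0,0]
    - [0,0,0]
    - [0,0,0]
  grip: [68,58,51,45,42]

```text
t: 12.02
eef_pos: [0.5336, -0.0313, 0.1458]
orientation: [-0.0, 0.995, -0.101, 0.0]
ft_force: [0.1, 0.1, 4.1]
opening: 0.0483
finger_force: 39.9
```

play_rows:
  xyz:
    - [0,0,-15]
    - [0,0,-35]
    - [0,0,-40]
    - [0,0,0]
    - [0,0,0]
  twist:
    - [0,0,0]
    - [0,0,0]
    - [0,0,0]
    - [0,0,0]
    - [0,0,0]
  grip: [42,42,42,42,42]

```text
t: 12.65
eef_pos: [0.5323, -0.0311, 0.2346]
orientation: [-0.0, 0.995, -0.101, -0.001]
ft_force: [-0.6, 0.1, -4.5]
opening: 0.048
finger_force: 39.9
```

```bash
python3 - <<'E'
from h import *
plan([505,-302,150],down(-101.5))
E
```

```text
t 12.65 pos [532.3 -31.1 234.6] f [-0.6  0.1 -4.5] open 48.0 q6 1.69
 rot first [ 0.   0.1 -0. ] then shift(new axes) [ 27.2 270.9  84.6] | shift(old axes) [ 27.5 270.8  84.6]
```

play_rows:
  xyz:
    - [3,30,0]
    - [5,55,0]
    - [6,58,0]
    - [6,58,10]
    - [5,48,20]
  twist:
    - [0,0,0]
    - [0,0,0]
    - [0,0,0]
    - [0,0,0]
    - [0,0,0]
  grip: [42,42,42,42,42]

```text
t: 13.28
eef_pos: [0.5069, -0.2821, 0.2037]
orientation: [-0.0, 0.995, -0.101, -0.001]
ft_force: [0.0, -0.3, -3.4]
opening: 0.0478
finger_force: 40.0
```

play_rows:
  xyz:
    - [2,22,20]
    - [0,0,20]
    - [0,0,8]
    - [0,0,4]
    - [0,0,0]
  twist:
    - [0,0,0]
    - [0,0,0]
    - [0,0,0]
    - [0,0,0]
    - [0,0,0]
  grip: [42,42,42,42,42]

```text
t: 13.9
eef_pos: [0.5056, -0.3018, 0.1533]
orientation: [-0.0, 0.995, -0.1, -0.0]
ft_force: [-0.4, -0.6, -3.4]
opening: 0.0477
finger_force: 40.0
```

play_rows:
  xyz:
    - [0,0,0.6]
    - [0,0,0.6]
    - [0,0,0.5]
    - [0,0,0]
    - [0,0,0]
  twist:
    - [0,0,0]
    - [0,0,0]
    - [0,0,0]
    - [0,0,0]
    - [0,0,0]
  grip: [42,42,42,42,42]

```text
t: 14.52
eef_pos: [0.5055, -0.3022, 0.1517]
orientation: [0.0, 0.995, -0.101, 0.0]
ft_force: [-0.4, 0.1, -4.6]
opening: 0.0478
finger_force: 40.0
```

play_rows:
  xyz:
    - [0,0,0.6]
    - [0,0,0.6]
    - [0,0,0.4]
    - [0,0,0]
    - [0,0,0]
  twist:
    - [0,0,0]
    - [0,0,0]
    - [0,0,0]
    - [0,0,0]
    - [0,0,0]
  grip: [42,42,42,42,42]

```text
t: 15.15
eef_pos: [0.5056, -0.3023, 0.1508]
orientation: [0.0, 0.995, -0.101, 0.0]
ft_force: [-2.3, 0.4, 5.8]
opening: 0.0476
finger_force: 40.0
```

play_rows:
  xyz:
    - [0,0,0.5]
    - [0,0,0]
    - [0,0,0]
    - [0,0,0]
    - [0,0,0]
  twist:
    - [0,0,0]
    - [0,0,0]
    - [0,0,0]
    - [0,0,0]
    - [0,0,0]
  grip: [42,42,42,42,42]

```text
t: 15.78
eef_pos: [0.5057, -0.3024, 0.1508]
orientation: [0.0, 0.995, -0.101, 0.0]
ft_force: [-2.3, 1.8, 9.1]
opening: 0.0481
finger_force: 40.0
```

play_rows:
  xyz:
    - [0,0,0]
    - [0,0,0]
    - [0,0,0]
    - [0,0,-20]
    - [0,0,-40]
  twist:
    - [0,0,0]
    - [0,0,0]
    - [0,0,0]
    - [0,0,0]
    - [0,0,0]
  grip: [52,66,80,87.8,87.8]

```text
t: 16.4
eef_pos: [0.5044, -0.3015, 0.2085]
orientation: [-0.001, 0.995, -0.101, -0.002]
ft_force: [0.6, 0.1, 0.2]
opening: 0.0867
finger_force: 0.0
```

play_rows:
  xyz:
    - [0,0,-50]
    - [0,0,-20]
    - [0,-50,0]
    - [0,-50,0]
    - [0,-50,0]
  twist:
    - [0,0,0]
    - [0,0,0]
    - [0,0,0]
    - [0,0,0]
    - [0,0,0]
  grip: [87.8,87.8,87.8,87.8,87.8]

```text
t: 17.02
eef_pos: [0.5356, -0.1539, 0.2796]
orientation: [-0.0, 0.995, -0.101, 0.0]
ft_force: [0.2, -0.5, -0.1]
opening: 0.0878
finger_force: 0.0
```

play_rows:
  xyz:
    - [0,0,0]
    - [0,0,0]
    - [0,0,0]
    - [0,0,0]
    - [0,0,0]
  twist:
    - [0,0,-10.5]
    - [0,0,-10.5]
    - [0,0,-10.5]
    - [0,0,-10.5]
    - [0,0,-10.5]
  grip: [45,45,45,45,45]

```text
t: 17.65
eef_pos: [0.5354, -0.1552, 0.2794]
orientation: [-0.0, 0.936, 0.353, -0.0]
ft_force: [0.4, -0.4, 0.1]
opening: 0.0456
finger_force: 0.0
```

play_rows:
  xyz:
    - [0,0,0]
    - [0,0,0]
    - [0,0,0]
    - [0,0,0]
    - [0,0,0]
  twist:
    - [0,0,-10.5]
    - [0,0,-10.5]
    - [0,0,-10]
    - [0,0,0]
    - [0,0,0]
  grip: [45,45,45,45,45]

```text
t: 18.27
eef_pos: [0.5355, -0.1552, 0.2795]
orientation: [-0.0, 0.81, 0.586, -0.0]
ft_force: [0.9, 0.3, -0.4]
opening: 0.045
finger_force: 0.0
```

```bash
cat >> h.py <<'E'
def lean(yaw,tilt=18):
    "tool y along panel normal, tool z down the panel; yaw of rack x"
    a=np.radians(yaw);t=np.radians(tilt);x=np.array([np.cos(a),np.sin(a),0]);u=np.array([0,0,1.])
    y=np.cos(t)*x+np.sin(t)*u; z=np.sin(t)*x-np.cos(t)*u; return np.stack([np.cross(y,z),y,z],1)
E
python3 - <<'E'
from h import *
p,d,i=cap("top"); cv2.imwrite("pics/top1.png",p); W=world(d,i).reshape(-1,3)
P=W[(abs(W[:,0]-.61)<.04)&(abs(W[:,1])<.07)&(W[:,2]>.136)&(W[:,2]<.146)]
r=cv2.minAreaRect((P[:,:2]*1000).astype(np.float32)); print(len(P),r)
R=lean(-17.8); print(R.round(2).tolist())
top=np.array([611.7,.3,139.5]); plan(top+R[:,2]*(36-90),R)
E
```

```text
258 ((610.3065185546875, 0.30379486083984375), (99.7184829711914, 10.119024276733398), 72.89160919189453)
[[0.31, 0.91, 0.29], [0.95, -0.29, -0.09], [0.0, 0.31, -0.95]]
t 18.32 pos [ 535.5 -155.2  279.5] f [ 0.2 -0.5  0.5] open 45.1 q6 0.01
 rot first [-18.    0.1  -0.4] then shift(new axes) [171.4 -19.4  86.9] | shift(old axes) [171.4   7.2  88.7]
```

View pics/top1.png

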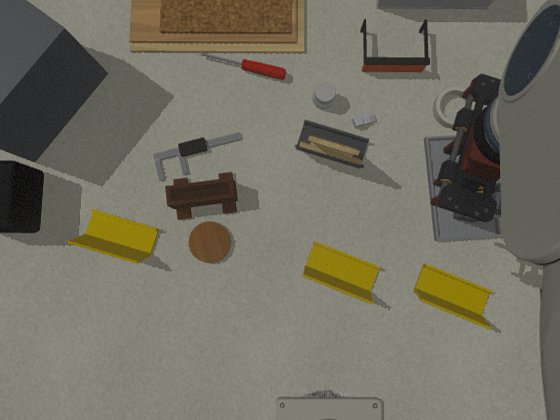

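The top view shows the area behind the rack clear. The panels still stand at (333,145), and the tray is hidden under the arm. Next I tilt and approach.

play_rows:
  xyz:
    - [0,0,0]
    - [0,0,0]
    - [40,-5,0]
    - [50,-5,0]
    - [50,-5,0]
  twist:
    - [-9,0,0]
    - [-9,0,-0.4]
    - [0,0,0]
    - [0,0,0]
    - [0,0,0]
  grip: [45,45,45,45,45]

```text
t: 18.95
eef_pos: [0.5645, -0.0163, 0.2751]
orientation: [0.127, 0.798, 0.582, 0.092]
ft_force: [1.0, 0.3, -0.4]
opening: 0.0448
finger_force: 0.0
```

play_rows:
  xyz:
    - [31,-4,0]
    - [0,0,20]
    - [0,0,30]
    - [0,0,10]
    - [0,0,0]
  twist:
    - [0,0,0]
    - [0,0,0]
    - [0,0,0]
    - [0,0,0]
    - [0,0,0]
  grip: [45,45,45,45,45]

```text
t: 19.58
eef_pos: [0.5875, 0.0073, 0.2159]
orientation: [0.126, 0.798, 0.583, 0.091]
ft_force: [-0.4, -0.4, -0.6]
opening: 0.0447
finger_force: 0.0
```

```bash
python3 - <<'E'
from h import *
R=lean(-17.8); top=np.array([611.7,.3,139.5]); plan(top+R[:,2]*36,R)
p,d,i=cap("wrist"); cv2.imwrite("pics/w1.png",p)
W=world(d,i).reshape(-1,3); Q=(W*1000-top)@R
P=Q[(abs(Q[:,0])<60)&(abs(Q[:,1])<30)&(Q[:,2]>-6)&(Q[:,2]<4)]
if len(P): print(len(P),np.percentile(P,[2,50,98],axis=0).round(1).tolist())
E
```

```text
t 19.57 pos [587.5   7.3 215.9] f [-0.4 -0.4 -0.6] open 44.7 q6 0.49
 rot first [-0.1  0.1  0.1] then shift(new axes) [  0.7   0.3 116.5] | shift(old axes) [  0.9   0.5 116.5]
1350 [[-46.3, -6.7, -1.4], [4.4, -2.0, -0.0], [48.8, 2.2, 1.5]]
```

View pics/w1.png

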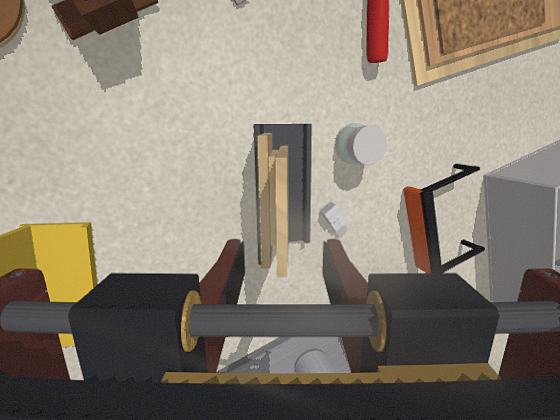

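The wrist view shows the tall panel's top edge at (282,210), between the fingers, with the wide panel at (265,200) behind it. The measured offset is about -2 mm across the thickness.

play_rows:
  xyz:
    - [1.5,-1.7,30]
    - [0,0,32]
    - [0,0,30]
    - [0,0,18]
    - [0,0,6]
  twist:
    - [0,0,0]
    - [0,0,0]
    - [0,0,0]
    - [0,0,0]
    - [0,0,0]
  grip: [45,45,45,45,45]

```text
t: 20.25
eef_pos: [0.621, -0.0018, 0.1053]
orientation: [0.127, 0.797, 0.583, 0.092]
ft_force: [-0.3, -0.8, 0.4]
opening: 0.045
finger_force: 0.0
```

play_rows:
  xyz:
    - [0,0,0]
    - [0,0,0]
    - [0,0,0]
    - [0,0,0]
    - [0,0,0]
  twist:
    - [0,0,0]
    - [0,0,0]
    - [0,0,0]
    - [0,0,0]
    - [0,0,0]
  grip: [36,28,21,16,13]
  force: 25

```text
t: 20.88
eef_pos: [0.6208, -0.0016, 0.1057]
orientation: [0.127, 0.797, 0.583, 0.092]
ft_force: [-0.5, 0.2, 0.0]
opening: 0.0134
finger_force: 0.0
```

play_rows:
  xyz:
    - [0,0,0]
    - [0,0,0]
    - [0,0,0]
    - [0,0,0]
    - [0,0,0]
  twist:
    - [0,0,0]
    - [0,0,0]
    - [0,0,0]
    - [0,0,0]
    - [0,0,0]
  grip: [11,9,7,5,5]

```text
t: 21.5
eef_pos: [0.6217, -0.0016, 0.106]
orientation: [0.127, 0.797, 0.583, 0.092]
ft_force: [4.6, -2.3, 1.4]
opening: 0.0092
finger_force: 25.0
```

play_rows:
  xyz:
    - [0,1,-2]
    - [0,2,-5]
    - [0,2,-10]
    - [0,2,-20]
    - [0,1,-30]
  twist:
    - [0,0,0]
    - [0,0,0]
    - [0,0,0]
    - [0,0,0]
    - [0,0,0]
  grip: [5,5,5,5,5]
  force: 40

```text
t: 22.12
eef_pos: [0.6072, 0.0026, 0.1725]
orientation: [0.126, 0.797, 0.583, 0.091]
ft_force: [0.0, 0.3, -1.4]
opening: 0.009
finger_force: 40.0
```

play_rows:
  xyz:
    - [0,0,-40]
    - [0,0,-45]
    - [0,0,-40]
    - [0,0,-15]
    - [0,0,0]
  twist:
    - [0,0,0]
    - [0,0,0]
    - [0,0,0]
    - [0,0,0]
    - [0,0,0]
  grip: [5,5,5,5,5]

```text
t: 22.75
eef_pos: [0.5671, 0.0159, 0.3059]
orientation: [0.127, 0.797, 0.583, 0.093]
ft_force: [0.4, -0.5, -0.8]
opening: 0.0089
finger_force: 40.0
```

```bash
python3 - <<'E'
from h import *
p,d,i=cap("scene"); cv2.imwrite("pics/s2.png",p); np.save("s2.npy",world(d,i))
plan([535,269,260],down(7.8))
E
```

```text
t 22.8 pos [566.7  15.8 304.4] f [-0.3 -0.9 -0.9] open 8.7 q6 0.46
 rot first [ 17.7   4.1 -25.2] then shift(new axes) [255.2   2.9  44.4] | shift(old axes) [ 231.8 -115.4    8.9]
```

View pics/s2.png

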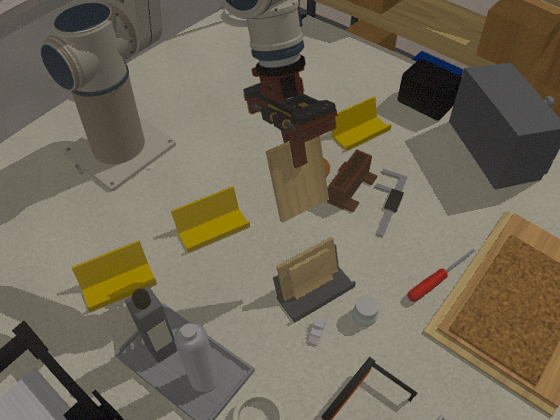

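The scene view shows the tall panel in the gripper at (298,180). The two shorter panels still lean in the rack at (310,270), and the bottle (150,325) and can (195,355) stand upright in the tray.

play_rows:
  xyz:
    - [0,0,0]
    - [0,0,0]
    - [0,0,0]
    - [35,0,0]
    - [50,0,5]
  twist:
    - [5.9,1.4,-8.4]
    - [5.9,1.4,-8.4]
    - [5.9,1.3,-8.4]
    - [0,0,0]
    - [0,0,0]
  grip: [5,5,5,5,5]

```text
t: 23.42
eef_pos: [0.5557, 0.0997, 0.2974]
orientation: [-0.001, 0.659, 0.753, -0.001]
ft_force: [0.2, 0.5, -0.1]
opening: 0.009
finger_force: 40.0
```

play_rows:
  xyz:
    - [50,1,10]
    - [50,1,10]
    - [45,1,10]
    - [25,0,9]
    - [0,0,0]
  twist:
    - [0,0,0]
    - [0,0,0]
    - [0,0,0]
    - [0,0,0]
    - [0,0,0]
  grip: [5,5,5,5,5]

```text
t: 24.05
eef_pos: [0.5342, 0.2697, 0.2577]
orientation: [-0.001, 0.657, 0.754, -0.002]
ft_force: [0.5, -0.5, 0.1]
opening: 0.0084
finger_force: 40.0
```

```bash
python3 - <<'E'
from h import *
p,d,i=cap("wrist"); cv2.imwrite("pics/w2.png",p); W=world(d,i).reshape(-1,3)
def rect(n,P):
    r=cv2.minAreaRect((P[:,:2]*1000).astype(np.float32)); print(n,len(P),np.round(r[0],1),np.round(r[1],1),round(r[2],1))
    print(np.percentile(P,[2,50,98],axis=0).round(4).tolist())
P=W[(abs(W[:,0]-.535)<.05)&(abs(W[:,1]-.269)<.1)&(W[:,2]>.052)&(W[:,2]<.064)]
if len(P)>5: rect("stand",P)
s=env.read_state();tp=s["eef_pos"]
for z0 in(.16,.18,.20,.22,.24):
  P=W[(abs(W[:,0]-.535)<.09)&(abs(W[:,1]-.269)<.09)&(abs(W[:,2]-z0)<.01)]
  if len(P)>5: rect("panel %.2f"%z0,P)
plan([535,269.2,177],down(7.8))
E
```

```text
stand 1654 [534.4 273.8] [ 42.2 130.5] 7.8
[[0.5076, 0.2135, 0.0552], [0.5299, 0.2882, 0.057], [0.5601, 0.3385, 0.0585]]
panel 0.16 25 [527.3 318.8] [8.9 0.6] 10.5
[[0.5231, 0.3179, 0.1528], [0.5271, 0.3188, 0.1616], [0.5314, 0.3194, 0.1697]]
panel 0.18 35 [527.5 318.8] [8.3 0.3] 7.5
[[0.5235, 0.3181, 0.1702], [0.5278, 0.3187, 0.1776], [0.5316, 0.3193, 0.1898]]
panel 0.20 47 [527.5 318.7] [8.8 0.3] 8.7
[[0.5233, 0.3181, 0.1906], [0.5273, 0.3187, 0.2023], [0.5315, 0.3193, 0.2083]]
panel 0.22 57 [527.6 318.7] [8.4 0.5] 8.9
[[0.5236, 0.3181, 0.2124], [0.5279, 0.3187, 0.2221], [0.5317, 0.3193, 0.2282]]
panel 0.24 103 [530.6 300.2] [23.1 37.6] 7.1
[[0.5226, 0.2804, 0.2306], [0.528, 0.3185, 0.2428], [0.5436, 0.3192, 0.2499]]
t 24.1 pos [534.7 268.7 258.6] f [ 0.9 -0.1 -0.9] open 8.8 q6 0.31
 rot first [-0.2  0.1  0.1] then shift(new axes) [ 0.4  0.3 81.6] | shift(old axes) [ 0.5  0.6 81.6]
```

View pics/w2.png

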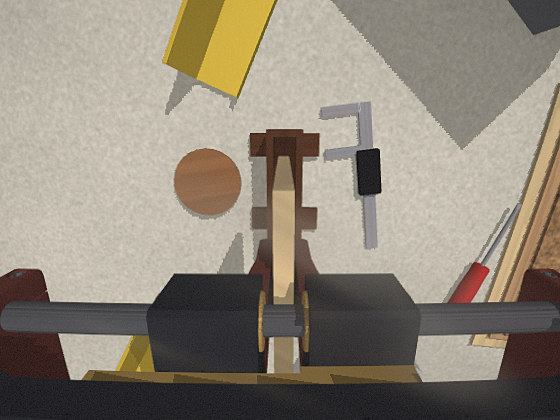

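The wrist view shows the panel, edge-on at (284,200), centred over the stand's slot, with the stand's ends at (284,140) and (284,260). It hangs vertical to within 0.3 mm over 60 mm.

play_rows:
  xyz:
    - [0,0,25]
    - [0,0,35]
    - [0,0,21]
    - [0,0,10]
    - [0,0,10]
  twist:
    - [0,0,0]
    - [0,0,0]
    - [0,0,0]
    - [0,0,0]
    - [0,0,0]
  grip: [5,5,5,5,5]

```text
t: 24.72
eef_pos: [0.5362, 0.2682, 0.1598]
orientation: [0.0, 0.658, 0.753, 0.0]
ft_force: [0.6, 0.4, -1.1]
opening: 0.0091
finger_force: 40.0
```

play_rows:
  xyz:
    - [0,0,10]
    - [0,0,10]
    - [0,0,10]
    - [0,0,6]
    - [0,0,4]
  twist:
    - [0,0,0]
    - [0,0,0]
    - [0,0,0]
    - [0,0,0]
    - [0,0,0]
  grip: [5,5,5,5,5]

```text
t: 25.35
eef_pos: [0.5355, 0.2689, 0.1195]
orientation: [-0.0, 0.657, 0.753, -0.0]
ft_force: [-0.0, -0.3, -0.8]
opening: 0.0087
finger_force: 40.0
```

play_rows:
  xyz:
    - [0,0,1]
    - [0,0,1]
    - [0,0,0.5]
    - [0,0,0]
    - [0,0,0]
  twist:
    - [0,0,0]
    - [0,0,0]
    - [0,0,0]
    - [0,0,0]
    - [0,0,0]
  grip: [5,5,5,5,5]

```text
t: 25.98
eef_pos: [0.5357, 0.2689, 0.1175]
orientation: [-0.0, 0.657, 0.753, 0.0]
ft_force: [0.0, -0.6, -0.7]
opening: 0.0085
finger_force: 40.0
```

play_rows:
  xyz:
    - [0,0,1]
    - [0,0,1]
    - [0,0,0.5]
    - [0,0,0.5]
    - [0,0,0]
  twist:
    - [0,0,0]
    - [0,0,0]
    - [0,0,0]
    - [0,0,0]
    - [0,0,0]
  grip: [5,5,5,5,5]

```text
t: 26.6
eef_pos: [0.5355, 0.2689, 0.1144]
orientation: [-0.0, 0.657, 0.753, 0.0]
ft_force: [-0.2, -0.3, -0.4]
opening: 0.0088
finger_force: 40.0
```

play_rows:
  xyz:
    - [0,0,0.5]
    - [0,0,0.5]
    - [0,0,0.5]
    - [0,0,0]
    - [0,0,0]
  twist:
    - [0,0,0]
    - [0,0,0]
    - [0,0,0]
    - [0,0,0]
    - [0,0,0]
  grip: [5,5,5,5,5]

```text
t: 27.22
eef_pos: [0.5356, 0.2689, 0.1129]
orientation: [-0.0, 0.657, 0.753, 0.0]
ft_force: [0.7, -0.2, -0.5]
opening: 0.0087
finger_force: 40.0
```

play_rows:
  xyz:
    - [0,0,0.5]
    - [0,0,0.5]
    - [0,0,0]
    - [0,0,0]
    - [0,0,0]
  twist:
    - [0,0,0]
    - [0,0,0]
    - [0,0,0]
    - [0,0,0]
    - [0,0,0]
  grip: [5,5,5,5,5]

```text
t: 27.85
eef_pos: [0.5356, 0.2689, 0.1121]
orientation: [-0.0, 0.657, 0.753, 0.0]
ft_force: [-0.2, -0.3, 2.4]
opening: 0.0087
finger_force: 40.0
```

play_rows:
  xyz:
    - [0,0,0.3]
    - [0,0,0]
    - [0,0,0]
    - [0,0,0]
    - [0,0,0]
  twist:
    - [0,0,0]
    - [0,0,0]
    - [0,0,0]
    - [0,0,0]
    - [0,0,0]
  grip: [5,5,5,5,5]
  force: 5

```text
t: 28.48
eef_pos: [0.5357, 0.2692, 0.1119]
orientation: [-0.0, 0.657, 0.753, 0.0]
ft_force: [-2.1, 1.7, 5.6]
opening: 0.0087
finger_force: 5.0
```

play_rows:
  xyz:
    - [0,0,0]
    - [0,0,0]
    - [0,0,0]
    - [0,0,0]
    - [0,0,0]
  twist:
    - [0,0,0]
    - [0,0,0]
    - [0,0,0]
    - [0,0,0]
    - [0,0,0]
  grip: [10,12,15,20,26]

```text
t: 29.1
eef_pos: [0.5356, 0.2688, 0.1116]
orientation: [-0.0, 0.657, 0.753, 0.0]
ft_force: [-0.2, -0.1, -0.4]
opening: 0.0247
finger_force: 0.0
```

play_rows:
  xyz:
    - [0,0,0]
    - [0,0,0]
    - [0,0,-15]
    - [0,0,-35]
    - [0,0,-45]
  twist:
    - [0,0,0]
    - [0,0,0]
    - [0,0,0]
    - [0,0,0]
    - [0,0,0]
  grip: [36,46,50,50,50]

```text
t: 29.72
eef_pos: [0.5351, 0.2686, 0.2078]
orientation: [-0.0, 0.657, 0.753, -0.001]
ft_force: [0.1, -0.3, 0.4]
opening: 0.0501
finger_force: 0.0
```

```bash
python3 - <<'E'
from h import *
p,d,i=cap("wrist"); W=world(d,i).reshape(-1,3)
for z0 in(.145,.12,.1,.08,):
  P=W[(abs(W[:,0]-.535)<.04)&(abs(W[:,1]-.269)<.09)&(abs(W[:,2]-z0)<.006)]
  if len(P)>5:
    r=cv2.minAreaRect((P[:,:2]*1000).astype(np.float32)); print(z0,len(P),np.round(r[0],1),np.round(r[1],1),round(r[2],1),np.median(P,0).round(4))
plan([609,-295.8,275],down(-108))
E
```

```text
0.145 1553 [536.1 268.8] [  8.7 100. ] 8.0 [0.5357 0.2727 0.1469]
0.12 22 [529.5 318.3] [8.5 0.3] 6.9 [0.5295 0.3183 0.1216]
0.1 13 [529.6 318.3] [7.7 0.2] 7.5 [0.53   0.3183 0.0983]
0.08 10 [529.7 318.2] [8.3 0.1] 7.7 [0.5297 0.3183 0.0777]
t 29.77 pos [538.3 270.2 214.7] f [1.4 1.2 3.6] open 50.2 q6 0.31
 rot first [ 1.000e-01 -6.000e-01  1.158e+02] then shift(new axes) [242.1 516.5 -60.3] | shift(old axes) [-570.2   -6.2  -62.1]
```

The panel stands free and vertical in the slot: its top edge is at (536,269) and its side edge has constant x over the height. Next I return to the tray for the can.

play_rows:
  xyz:
    - [0,0,-35]
    - [0,0,-35]
    - [-40,0,0]
    - [-57,0,0]
    - [-57,0,0]
  twist:
    - [0,0,0]
    - [0,0,0]
    - [0,0,0]
    - [0,0,0]
    - [0,0,0]
  grip: [50,50,60,80,87.8]
  force: 40

```text
t: 30.4
eef_pos: [0.5566, 0.115, 0.2778]
orientation: [0.0, 0.657, 0.754, 0.001]
ft_force: [0.5, -0.0, -0.1]
opening: 0.0766
finger_force: 0.0
```

play_rows:
  xyz:
    - [-57,0,0]
    - [-57,0,0]
    - [-57,0,0]
    - [-57,0,0]
    - [-57,0,0]
  twist:
    - [0,0,0]
    - [0,0,0]
    - [0,0,0]
    - [0,0,0]
    - [0,0,0]
  grip: [87.8,87.8,87.8,87.8,87.8]

```text
t: 31.02
eef_pos: [0.5952, -0.1681, 0.2777]
orientation: [0.001, 0.657, 0.753, 0.0]
ft_force: [1.9, 0.2, 0.1]
opening: 0.0875
finger_force: 0.0
```

play_rows:
  xyz:
    - [-57,0,0]
    - [-40,0,0]
    - [0,0,0]
    - [0,0,0]
    - [0,0,0]
  twist:
    - [0,0,0]
    - [0,0,0]
    - [0,0,10.5]
    - [0,0,10.5]
    - [0,0,10.5]
  grip: [87.8,87.8,87.8,87.8,87.8]

```text
t: 31.65
eef_pos: [0.6081, -0.2625, 0.2774]
orientation: [0.0, 0.839, 0.544, 0.0]
ft_force: [-0.5, -0.9, -0.0]
opening: 0.0875
finger_force: 0.0
```

play_rows:
  xyz:
    - [0,0,0]
    - [0,0,0]
    - [0,0,0]
    - [0,0,0]
    - [0,0,0]
  twist:
    - [0,0,10.5]
    - [0,0,10.5]
    - [0,0,10.5]
    - [0,0,10.5]
    - [0,0,10.5]
  grip: [87.8,87.8,87.8,87.8,87.8]

```text
t: 32.28
eef_pos: [0.6082, -0.2623, 0.2775]
orientation: [0.0, 0.993, 0.117, 0.0]
ft_force: [-0.4, 0.7, -0.4]
opening: 0.0876
finger_force: 0.0
```

play_rows:
  xyz:
    - [0,0,0]
    - [0,0,0]
    - [0,0,0]
    - [0,0,0]
    - [0,0,0]
  twist:
    - [0,0,10.5]
    - [0,0,10.5]
    - [0,0,10.5]
    - [0,0,0]
    - [0,0,0]
  grip: [87.8,87.8,87.8,87.8,87.8]

```text
t: 32.9
eef_pos: [0.6082, -0.2622, 0.277]
orientation: [-0.0, 0.988, -0.152, 0.0]
ft_force: [-0.2, -0.3, -0.3]
opening: 0.0882
finger_force: 0.0
```

```bash
python3 - <<'E'
from h import *
p,d,i=cap("wrist"); W=world(d,i).reshape(-1,3)
for n,c in(("can",(.6085,-.2955)),("bot",(.5055,-.302))):
  for a,b in((.198,.212),(.175,.187)):
    P=W[(abs(W[:,0]-c[0])<.04)&(abs(W[:,1]-c[1])<.04)&(W[:,2]>a)&(W[:,2]<b)]
    if len(P)>5:
      r=cv2.minAreaRect((P[:,:2]*1000).astype(np.float32)); print(n,a,len(P),np.round(r[0],1),np.round(r[1],1),round(r[2],1))
plan([608.7,-295.5,150],down(-108))
E
```

```text
can 0.198 764 [ 608.8 -293.6] [23. 23.] 87.5
can 0.175 822 [ 608.8 -293.8] [51.4 51.1] 68.6
bot 0.198 17 [ 517.3 -304.9] [11.   1.5] 71.2
bot 0.175 734 [ 521.4 -295.6] [22.3 36.3] 0.5
t 32.95 pos [ 608.2 -262.2  276.8] f [-0.2 -1.   0.1] open 87.7 q6 1.45
 rot first [-0.  -0.   0.5] then shift(new axes) [ 10.8  31.5 126.8] | shift(old axes) [ 10.5  31.6 126.8]
```

play_rows:
  xyz:
    - [6,18,0]
    - [5.3,13.5,0]
    - [0,0,0]
    - [0,0,30]
    - [0,0,30]
  twist:
    - [0,0,0.5]
    - [0,0,0]
    - [0,0,0]
    - [0,0,0]
    - [0,0,0]
  grip: [87.8,87.8,87.8,87.8,87.8]

```text
t: 33.58
eef_pos: [0.6093, -0.2959, 0.216]
orientation: [-0.0, 0.987, -0.158, 0.0]
ft_force: [0.7, 0.4, -0.5]
opening: 0.0878
finger_force: 0.0
```

play_rows:
  xyz:
    - [0,0,30]
    - [0,0,23]
    - [0,0,13]
    - [0,0,0]
    - [0,0,0]
  twist:
    - [0,0,0]
    - [0,0,0]
    - [0,0,0]
    - [0,0,0]
    - [0,0,0]
  grip: [87.8,87.8,87.8,87.8,75]

```text
t: 34.2
eef_pos: [0.6098, -0.296, 0.1515]
orientation: [0.0, 0.987, -0.158, 0.001]
ft_force: [-0.0, 0.4, 0.1]
opening: 0.0812
finger_force: 0.0
```

play_rows:
  xyz:
    - [0,0,0]
    - [0,0,0]
    - [0,0,0]
    - [0,0,0]
    - [0,0,0]
  twist:
    - [0,0,0]
    - [0,0,0]
    - [0,0,0]
    - [0,0,0]
    - [0,0,0]
  grip: [62,56,52,48,45]

```text
t: 34.83
eef_pos: [0.6094, -0.2956, 0.1508]
orientation: [-0.0, 0.987, -0.158, 0.0]
ft_force: [0.9, 2.1, 2.9]
opening: 0.0514
finger_force: 40.0
```

play_rows:
  xyz:
    - [0,0,-15]
    - [0,0,-40]
    - [0,0,-50]
    - [0,0,-40]
    - [0,0,-10]
  twist:
    - [0,0,0]
    - [0,0,0]
    - [0,0,0]
    - [0,0,0]
    - [0,0,0]
  grip: [45,45,45,45,45]

```text
t: 35.45
eef_pos: [0.6102, -0.2964, 0.309]
orientation: [0.001, 0.987, -0.158, 0.002]
ft_force: [1.0, -0.2, -2.3]
opening: 0.0515
finger_force: 40.0
```

```bash
python3 - <<'E'
from h import *
plan([566.0,70.8,305],down(-108))
E
```

```text
t 35.45 pos [ 610.2 -296.4  309. ] f [ 1.  -0.2 -2.3] open 51.5 q6 1.42
 rot first [ 0.  -0.3 -0.2] then shift(new axes) [-155.5 -335.5    4. ] | shift(old axes) [-156.8 -334.9    2.9]
```

play_rows:
  xyz:
    - [-16,-34,0]
    - [-24,-52,0]
    - [-24,-52,0]
    - [-24,-52,0]
    - [-24,-52,0]
  twist:
    - [0,0,0]
    - [0,0,0]
    - [0,0,0]
    - [0,0,0]
    - [0,0,0]
  grip: [45,45,45,45,45]

```text
t: 36.08
eef_pos: [0.5771, -0.0291, 0.3039]
orientation: [0.0, 0.987, -0.158, -0.001]
ft_force: [0.8, 0.5, -2.5]
opening: 0.0516
finger_force: 40.0
```

play_rows:
  xyz:
    - [-24,-52,0]
    - [-19.5,-41.5,0]
    - [0,0,0]
    - [0,0,20]
    - [0,0,20]
  twist:
    - [0,0,0]
    - [0,0,0]
    - [0,0,0]
    - [0,0,0]
    - [0,0,0]
  grip: [45,45,45,45,45]

```text
t: 36.7
eef_pos: [0.5659, 0.0707, 0.2641]
orientation: [0.0, 0.987, -0.158, -0.001]
ft_force: [-0.3, -0.7, -3.2]
opening: 0.0514
finger_force: 40.0
```

```bash
python3 - <<'E'
from h import *
plan([566.0,70.8,148],down(-108))
E
```

```text
t 36.7 pos [565.9  70.7 264.1] f [-0.3 -0.7 -3.2] open 51.4 q6 1.99
 rot first [ 0.   0.1 -0.2] then shift(new axes) [ 0.000e+00 -1.000e-01  1.161e+02] | shift(old axes) [  0.2  -0.2 116.1]
```

play_rows:
  xyz:
    - [0,0,30]
    - [0,0,35]
    - [0,0,28]
    - [0,0,15]
    - [0,0,6]
  twist:
    - [0,0,0]
    - [0,0,0]
    - [0,0,0]
    - [0,0,0]
    - [0,0,0]
  grip: [45,45,45,45,45]

```text
t: 37.33
eef_pos: [0.566, 0.071, 0.1505]
orientation: [0.0, 0.987, -0.159, -0.001]
ft_force: [-0.2, 0.1, -2.8]
opening: 0.0515
finger_force: 40.0
```

play_rows:
  xyz:
    - [0,0,1]
    - [0,0,1]
    - [0,0,0.6]
    - [0,0,0.5]
    - [0,0,0]
  twist:
    - [0,0,0]
    - [0,0,0]
    - [0,0,0]
    - [0,0,0]
    - [0,0,0]
  grip: [45,45,45,45,45]

```text
t: 37.95
eef_pos: [0.5664, 0.0717, 0.1486]
orientation: [-0.0, 0.987, -0.158, 0.0]
ft_force: [0.1, 0.5, -3.1]
opening: 0.0516
finger_force: 40.0
```

play_rows:
  xyz:
    - [0,0,0.8]
    - [0,0,0.7]
    - [0,0,0.5]
    - [0,0,0]
    - [0,0,0]
  twist:
    - [0,0,0]
    - [0,0,0]
    - [0,0,0]
    - [0,0,0]
    - [0,0,0]
  grip: [45,45,45,45,45]

```text
t: 38.58
eef_pos: [0.5664, 0.0716, 0.1464]
orientation: [-0.0, 0.987, -0.158, -0.0]
ft_force: [-0.9, -0.2, -2.4]
opening: 0.0518
finger_force: 40.0
```

play_rows:
  xyz:
    - [0,0,0.5]
    - [0,0,0.3]
    - [0,0,0]
    - [0,0,0]
    - [0,0,0]
  twist:
    - [0,0,0]
    - [0,0,0]
    - [0,0,0]
    - [0,0,0]
    - [0,0,0]
  grip: [45,45,45,45,45]

```text
t: 39.2
eef_pos: [0.5665, 0.0716, 0.1458]
orientation: [-0.0, 0.987, -0.158, 0.0]
ft_force: [-0.4, 0.9, 0.2]
opening: 0.0514
finger_force: 40.0
```

play_rows:
  xyz:
    - [0,0,0.4]
    - [0,0,0]
    - [0,0,0]
    - [0,0,0]
    - [0,0,0]
  twist:
    - [0,0,0]
    - [0,0,0]
    - [0,0,0]
    - [0,0,0]
    - [0,0,0]
  grip: [45,52,62,74,84]

```text
t: 39.83
eef_pos: [0.5664, 0.0716, 0.1451]
orientation: [-0.0, 0.987, -0.158, -0.0]
ft_force: [0.6, -0.7, -0.0]
opening: 0.0786
finger_force: 0.0
```

play_rows:
  xyz:
    - [0,0,0]
    - [0,0,-20]
    - [0,0,-40]
    - [0,0,-50]
    - [0,0,-20]
  twist:
    - [0,0,0]
    - [0,0,0]
    - [0,0,0]
    - [0,0,0]
    - [0,0,-6.5]
  grip: [87.8,87.8,87.8,87.8,87.8]

```text
t: 40.45
eef_pos: [0.5677, 0.0718, 0.2784]
orientation: [-0.001, 0.995, -0.101, 0.002]
ft_force: [0.1, -0.1, -0.1]
opening: 0.0878
finger_force: 0.0
```

```bash
python3 - <<'E'
from h import *
p,d,i=cap("wrist"); W=world(d,i).reshape(-1,3)
for a,b in((.198,.212),(.175,.187)):
    P=W[(abs(W[:,0]-.566)<.04)&(abs(W[:,1]-.071)<.04)&(W[:,2]>a)&(W[:,2]<b)]
    if len(P)>5:
      r=cv2.minAreaRect((P[:,:2]*1000).astype(np.float32)); print(a,len(P),np.round(r[0],1),np.round(r[1],1),round(r[2],1))
plan([505.6,-302.2,275],down(-101.5))
E
```

```text
0.198 654 [565.8  73.4] [22.8 22.7] 60.2
0.175 1628 [565.6  73.5] [51.  50.9] 44.2
t 40.5 pos [568.3  71.9 280. ] f [1.2 0.1 0.9] open 87.9 q6 1.87
 rot first [-0.1 -0.4  0.2] then shift(new axes) [ 13.1 379.1   5. ] | shift(old axes) [ 11.5 379.1   4.2]
```

play_rows:
  xyz:
    - [1,40,0]
    - [2,57,0]
    - [2,57,0]
    - [2,57,0]
    - [2,57,0]
  twist:
    - [0,0,0]
    - [0,0,0]
    - [0,0,0]
    - [0,0,0]
    - [0,0,0]
  grip: [87.8,87.8,87.8,87.8,87.8]

```text
t: 41.12
eef_pos: [0.52, -0.1942, 0.2744]
orientation: [-0.0, 0.995, -0.103, -0.0]
ft_force: [0.8, 0.2, -0.0]
opening: 0.0878
finger_force: 0.0
```

play_rows:
  xyz:
    - [2,57,0]
    - [1.5,54,0]
    - [0,0,0]
    - [0,0,0]
    - [0,0,0]
  twist:
    - [0,0,0]
    - [0,0,0]
    - [0,0,0]
    - [0,0,0]
    - [0,0,0]
  grip: [87.8,87.8,87.8,87.8,87.8]

```text
t: 41.75
eef_pos: [0.5019, -0.3006, 0.2748]
orientation: [-0.0, 0.995, -0.102, -0.0]
ft_force: [-0.3, -0.9, -0.4]
opening: 0.0879
finger_force: 0.0
```

```bash
python3 - <<'E'
from h import *
plan([505.6,-302.2,150.5],down(-101.5))
p,d,i=cap("wrist"); W=world(d,i).reshape(-1,3)
for a,b in((.202,.212),(.178,.188)):
    P=W[(abs(W[:,0]-.5056)<.04)&(abs(W[:,1]+.302)<.04)&(W[:,2]>a)&(W[:,2]<b)]
    if len(P)>5:
      r=cv2.minAreaRect((P[:,:2]*1000).astype(np.float32)); print(a,len(P),np.round(r[0],1),np.round(r[1],1),round(r[2],1))
E
```

```text
t 41.75 pos [ 501.9 -300.6  274.8] f [-0.3 -0.9 -0.4] open 87.9 q6 1.21
 rot first [-0.   0.  -0.2] then shift(new axes) [  4.    0.8 124.3] | shift(old axes) [  4.1   0.9 124.3]
0.202 936 [ 504.4 -301.6] [26.9 26.6] 74.8
0.178 1961 [ 504.2 -301.4] [47.9 47.9] 78.9
```

play_rows:
  xyz:
    - [3.5,0.7,15]
    - [0,0,30]
    - [0,0,35]
    - [0,0,28]
    - [0,0,16]
  twist:
    - [0,0,0]
    - [0,0,0]
    - [0,0,0]
    - [0,0,0]
    - [0,0,0]
  grip: [87.8,87.8,87.8,87.8,87.8]

```text
t: 42.42
eef_pos: [0.5044, -0.3023, 0.1489]
orientation: [-0.001, 0.995, -0.102, -0.001]
ft_force: [0.5, 0.2, -0.5]
opening: 0.0876
finger_force: 0.0
```

play_rows:
  xyz:
    - [0,0,0]
    - [0,0,0]
    - [0,0,0]
    - [0,0,0]
    - [0,0,0]
  twist:
    - [0,0,0]
    - [0,0,0]
    - [0,0,0]
    - [0,0,0]
    - [0,0,0]
  grip: [75,62,53,47,42]

```text
t: 43.05
eef_pos: [0.5053, -0.3036, 0.1519]
orientation: [0.0, 0.995, -0.102, 0.001]
ft_force: [0.6, 0.7, 2.2]
opening: 0.0476
finger_force: 39.9
```

play_rows:
  xyz:
    - [0,0,0]
    - [0,0,-15]
    - [0,0,-30]
    - [0,0,-30]
    - [0,0,-10]
  twist:
    - [0,0,0]
    - [0,0,0]
    - [0,0,0]
    - [0,0,0]
    - [0,0,0]
  grip: [42,42,42,42,42]

```text
t: 43.68
eef_pos: [0.5055, -0.3038, 0.2381]
orientation: [0.0, 0.995, -0.102, 0.001]
ft_force: [0.8, 0.3, -3.4]
opening: 0.0475
finger_force: 39.9
```

```bash
python3 - <<'E'
from h import *
plan([533.3,-31.4,235],down(-101.5))
E
```

```text
t 43.67 pos [ 505.5 -303.8  238.1] f [ 0.8  0.3 -3.4] open 47.5 q6 1.21
 rot first [ 0.  -0.1 -0.2] then shift(new axes) [ -27.1 -272.5    3.1] | shift(old axes) [ -28.1 -272.4    2.8]
```

play_rows:
  xyz:
    - [-3,-30,0]
    - [-6,-56,0]
    - [-6,-56,0]
    - [-6,-56,0]
    - [-4.5,-46,0]
  twist:
    - [0,0,-0.2]
    - [0,0,0]
    - [0,0,0]
    - [0,0,0]
    - [0,0,0]
  grip: [42,42,42,42,42]

```text
t: 44.3
eef_pos: [0.5279, -0.0572, 0.2355]
orientation: [-0.0, 0.995, -0.1, -0.001]
ft_force: [0.5, 0.0, -4.0]
opening: 0.0475
finger_force: 39.9
```

play_rows:
  xyz:
    - [-2,-28,0]
    - [0,0,0]
    - [0,0,15]
    - [0,0,20]
    - [0,0,10]
  twist:
    - [0,0,0]
    - [0,0,0]
    - [0,0,0]
    - [0,0,0]
    - [0,0,0]
  grip: [42,42,42,42,42]

```text
t: 44.92
eef_pos: [0.5311, -0.0324, 0.1892]
orientation: [-0.0, 0.995, -0.101, -0.002]
ft_force: [0.0, -0.3, -3.9]
opening: 0.0481
finger_force: 39.9
```

```bash
python3 - <<'E'
from h import *
plan([533.3,-31.4,149],down(-101.5))
E
```

```text
t 44.92 pos [531.1 -32.4 189.2] f [ 0.  -0.3 -3.9] open 48.1 q6 1.69
 rot first [ 0.   0.2 -0.1] then shift(new axes) [ 1.9 -1.4 40.2] | shift(old axes) [ 2.1 -1.4 40.2]
```

play_rows:
  xyz:
    - [1.5,-1,10]
    - [0,0,15]
    - [0,0,8]
    - [0,0,4]
    - [0,0,2]
  twist:
    - [0,0,0]
    - [0,0,0]
    - [0,0,0]
    - [0,0,0]
    - [0,0,0]
  grip: [42,42,42,42,42]

```text
t: 45.55
eef_pos: [0.5342, -0.0307, 0.1522]
orientation: [-0.0, 0.995, -0.1, 0.0]
ft_force: [-0.0, 0.3, -4.2]
opening: 0.0479
finger_force: 39.9
```

play_rows:
  xyz:
    - [0,0,0.8]
    - [0,0,0.7]
    - [0,0,0]
    - [0,0,0]
    - [0,0,0]
  twist:
    - [0,0,0]
    - [0,0,0]
    - [0,0,0]
    - [0,0,0]
    - [0,0,0]
  grip: [42,42,42,42,42]

```text
t: 46.18
eef_pos: [0.5342, -0.0307, 0.1508]
orientation: [-0.0, 0.995, -0.1, 0.0]
ft_force: [-0.5, -0.0, -3.6]
opening: 0.0478
finger_force: 39.9
```

play_rows:
  xyz:
    - [-0.7,0.5,1]
    - [0,0,1]
    - [0,0,0.7]
    - [0,0,0.5]
    - [0,0,0]
  twist:
    - [0,0,0]
    - [0,0,0]
    - [0,0,0]
    - [0,0,0]
    - [0,0,0]
  grip: [42,42,42,42,42]

```text
t: 46.8
eef_pos: [0.5333, -0.0311, 0.1475]
orientation: [-0.0, 0.995, -0.1, -0.0]
ft_force: [-0.8, 0.5, -3.7]
opening: 0.0476
finger_force: 39.9
```

play_rows:
  xyz:
    - [0,0,0.5]
    - [0,0,0.4]
    - [0,0,0]
    - [0,0,0]
    - [0,0,0]
  twist:
    - [0,0,0]
    - [0,0,0]
    - [0,0,0]
    - [0,0,0]
    - [0,0,0]
  grip: [42,42,42,42,42]

```text
t: 47.42
eef_pos: [0.5334, -0.0311, 0.1469]
orientation: [-0.0, 0.995, -0.1, 0.0]
ft_force: [-1.4, -0.0, 1.3]
opening: 0.0478
finger_force: 39.9
```

Contact; release, rise and retreat.

play_rows:
  xyz:
    - [0,0,0.3]
    - [0,0,0]
    - [0,0,0]
    - [0,0,0]
    - [0,0,0]
  twist:
    - [0,0,0]
    - [0,0,0]
    - [0,0,0]
    - [0,0,0]
    - [0,0,0]
  grip: [42,48,58,70,82]

```text
t: 48.05
eef_pos: [0.5333, -0.0311, 0.1462]
orientation: [-0.0, 0.995, -0.1, -0.0]
ft_force: [-0.9, -0.4, -0.1]
opening: 0.0746
finger_force: 0.0
```

play_rows:
  xyz:
    - [0,0,0]
    - [0,0,-20]
    - [0,0,-40]
    - [0,0,-50]
    - [0,0,-20]
  twist:
    - [0,0,0]
    - [0,0,0]
    - [0,0,0]
    - [0,0,0]
    - [0,0,0]
  grip: [87.8,87.8,87.8,87.8,87.8]

```text
t: 48.68
eef_pos: [0.5346, -0.0312, 0.2794]
orientation: [-0.0, 0.995, -0.1, 0.002]
ft_force: [-0.1, 0.4, -0.4]
opening: 0.088
finger_force: 0.0
```

play_rows:
  xyz:
    - [0,50,0]
    - [0,60,0]
    - [0,60,0]
    - [0,60,0]
    - [0,60,0]
  twist:
    - [0,0,0]
    - [0,0,0]
    - [0,0,0]
    - [0,0,0]
    - [0,0,0]
  grip: [87.8,87.8,87.8,87.8,87.8]

```text
t: 49.3
eef_pos: [0.4748, -0.3171, 0.2764]
orientation: [-0.0, 0.995, -0.1, 0.0]
ft_force: [0.7, -0.5, 1.0]
opening: 0.0878
finger_force: 0.0
```

play_rows:
  xyz:
    - [0,40,0]
    - [0,0,0]
    - [0,0,0]
    - [0,0,0]
    - [0,0,0]
  twist:
    - [0,0,0]
    - [0,0,0]
    - [0,0,0]
    - [0,0,0]
    - [0,0,0]
  grip: [87.8,87.8,87.8,87.8,87.8]

```text
t: 49.92
eef_pos: [0.4678, -0.3534, 0.2764]
orientation: [-0.0, 0.995, -0.1, 0.0]
ft_force: [0.0, -0.6, -0.3]
opening: 0.0874
finger_force: 0.0
```

```bash
python3 - <<'E'
from h import *
p,d,i=cap("top"); cv2.imwrite("pics/top3.png",p); W=world(d,i).reshape(-1,3)
def rect(n,x0,x1,y0,y1,a,b):
    P=W[(W[:,0]>x0)&(W[:,0]<x1)&(W[:,1]>y0)&(W[:,1]<y1)&(W[:,2]>a)&(W[:,2]<b)]
    r=cv2.minAreaRect((P[:,:2]*1000).astype(np.float32)); print(n,len(P),np.round(r[0],1),np.round(r[1],1),round(r[2],1))
rect("cantop (565.2,71.3)",.54,.60,.03,.11,.196,.206); rect("canbody (565.4,71.4)",.53,.61,.03,.11,.1,.18)
rect("cap (532.6,-32)",.5,.57,-.07,.01,.196,.206); rect("bot (532.4,-32.1)",.49,.57,-.07,.01,.1,.18)
rect("panel",.5,.57,.2,.34,.142,.152)
p,d,i=cap("scene"); cv2.imwrite("pics/s3.png",p); print(env.read_state()["eef_pos"],env.read_state()["t"])
E
```

```text
cantop (565.2,71.3) 153 [565.6  73.2] [22.7 22.5] 26.4
canbody (565.4,71.4) 274 [565.4  73.2] [51.  50.1] 0.3
cap (532.6,-32) 203 [532.2 -29.5] [26.7 26.1] 72.6
bot (532.4,-32.1) 712 [532.2 -29.3] [48.2 48.7] 78.8
panel 297 [535.9 267.5] [ 9.7 98.6] 7.6
[ 0.46779634 -0.35375587  0.27643117] 50.025
```

View pics/s3.png

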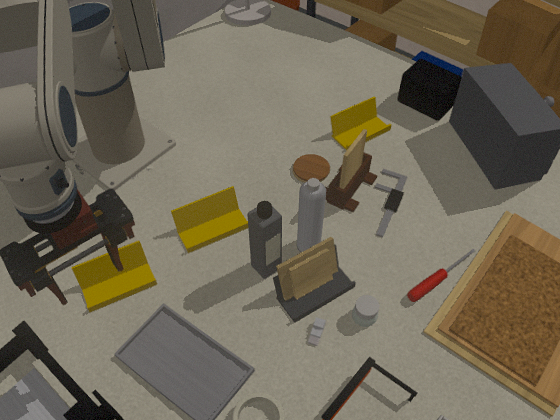

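The scene view shows the panel upright in the stand at (352,165), the can at (311,210) and the bottle at (264,240). The short panels still lean at (310,270), the tray is empty and the arm is clear. The containers are back within 3 mm of where they stood.

```bash
python3 -c "
from bench import sign_off
print(sign_off())"
```

```text
the job is handed in; nothing more can be done
None
```

The job is handed in at about 50 s of the 109 s allowed: the tall panel stands upright in the stand's slot, both shorter panels still lean in the rack, and the can and bottle are back upright within about 3 mm of where they stood.

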